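Open the tip box for cashing up

ROBOT

A 6-joint arm with a two-finger parallel gripper is mounted at the origin on a cart in front of the work surface, level with it; the furniture and walls round the work are solid. World frame = base frame: x ahead of the robot, y to its left, z up, the work surface at z = 0. Lengths are in mm, angles in degrees, forces in N, time in s.
With the tool pointing down it reaches from about 300 to 750 mm from the base axis. Payload 8.5 kg.
Tool frame: the origin (TCP) lies where the fingers leave the gripper's body, on its centre line; the fingertips stand 73 mm ahead of it and the grasp point (between the pads) lies 54 mm ahead of it; x points along the fingers, y is the direction in which the jaws open and shut, and the axes are right-handed (so a half turn about x gives the same grasp; the last joint's range is limited). The gripper opens to 85 mm and grips with 20 to 120 N. Pads are 22 mm wide; open, the fingers measure 114 mm over their backs; the gripper's body (76 mm by 85 mm) begins 54 mm behind the grasp point. The pads swing forward as they close: fully open they stand 13 mm farther back than shut.
Start: joints at [53.497, 21.807, 74.336, -0, 83.858, -12.336], TCP at [225.162, 501.78, 303.922] pointing down, gripper open.
Joint ranges: [-178.18, 178.18], [-50.72, 133.34], [12.68, 142.11], [-81.47, 261.47], [9.98, 163.14], [-165.26, 165.26]. Speed limits (degrees/s): [136.94, 136.94, 180, 180, 180, 180].

INTERFACE

Orientations are given as a 3x3 rotation matrix whose columns are the frame's x, y, z axes.
In Python, from cell import bot gives the robot as it stands. The module is installed in compiled form; this text tells all that it offers.
- The arm moves only by the shell command python3 -m creep 'ROWS'. ROWS is a JSON object of lists of equal length, an entry for each row: "jaw": the opening, from -1 (shut) to 1 (fully open), so that 0 is half open; "translation": the shift along the tool's x, y, z in m, a list of three; "roll": the turn about the tool's x in rad. In form: {"jaw": [jaw, ...], "translation": [[dx, dy, dz], ...], "roll": [roll, ...]}. A call has exactly 10 rows; each row shifts and turns the commanded pose from where the row before left it, along the tool's axes as they then stand; what a row does not reach is not made up. A row lasts 1/10 s, in which the tool goes at most 50 mm and 8.59 degrees, less where a joint would pass 70% of its speed; a pose out of reach is approached as far as the arm can. A call with a gripper value outside its range is refused whole. The fingers move at their own pace and stop on an object; the grip force is fixed at half the most. Time passes only in rows, so rows that do not move let the fingers close, or fill a call up. It gives the time, the measured TCP pose, the force and the opening at its end, in the units of the state.
- bot.state(): the state, without advancing time (a new reading comes with each control period).
- bot.grab_frame(name): name is "scene" or "top" or "wrist"; returns the picture (384x512x3 uint8, red, green, blue); there is no depth.
- bot.calibration(name): a dict with "fx", "fy", "cx", "cy" (pixels), "k1" (the pictures are not rectified: a ray, as slopes to the right and down, at radius r is drawn at 1 + k1 r^2 times it, then the intrinsics apply), "camera_from_world" (4x4, takes a point from world to camera coordinates). Camera axes: x right, y down, z forward; pixel columns grow to the right and rows downward; lengths in mm; the calibration is good to about 2 mm. A picture is of the moment at which its call begins: read the wrist's pose just before it. calibration takes no time and is no camera call; for the wrist camera it gives the pose at the moment of the call.
- bot.finish_job(): hands the job in, once; it reports no verdict.
The state is a dict: "time_s": time; "joint_pos": joint angles; "joint_velocities": joint speeds; "joint_efforts": joint torques, N m; "ee_pos": TCP position; "tool_rot": TCP orientation; "contact_force": force on the tool from outside, world axes, zero at the start; "wrist_torque": the same for the moment, N m; "finger_gap": finger opening in mm.
Only numpy, scipy, OpenCV 4.12 (cv2) and the standard library are available. Lean on these libraries where they do the work, as an engineer would, in place of code of your own. Each camera call takes 0.05 s, during which the arm holds its last target.

TASK

The wooden tip box in front of the robot has to be emptied, but the counter bell stands in front of it. First push the bell sideways along the worktop, to either side, until no part of it is in front of the box; then push the box's hinged lid up from under its front lip with the fingertips and swing it right over past the upright, so that it leans back against its stop and stays open by itself. Only push, gently: do not pinch, lift or tip the bell, do not pinch the lid or force it against its stop, and leave the shakers, the dip cup and the tape beside the box where they stand.

Things in the scene. Friction and masses are not known exactly. Their poses are not given: they have to be found in the camera images.
- tip_box: Wooden tip box straight ahead (not the one at the far right end), fixed, 110 (x) x 150 (y) x 104 mm without lid; origin at the centre of its underside. Front = its own -x side, facing the robot within 0.3 rad; y along the front, z up. Front wall's outer face at x = -53 mm. Lid 154 mm wide (y), z = 105 to 113 mm when shut, front edge at x = -54 mm, hinged along the rear top edge.
- tip_box_lid (a joint): Angle of the tip box's lid about the rear hinge: 0 shut, 1.57 upright, 1.75 leaning back on its stop. A light lid on a free-running hinge: released below about 1.4 it falls shut; past about 1.65 its own weight carries it back onto the stop and holds it there.
- lid_lip (a point): Lower front edge, in the middle, of the lip on the lid: a tab 30 mm wide (y) and 6 mm thick that juts 10 mm out from the lid's front edge. When shut this point is at x = -64 mm, y = 0, z = 106 mm in the box's frame, free below for a fingertip. It moves with the lid, 120 mm from the hinge.
- lid_hinge (a point): Middle of the lid's hinge axis, at x = 56 mm, y = 0, z = 106 mm in the box's frame. The axis runs along the box's y.
- bell_center (a point): Centre of the counter bell: steel dome (68 mm across) on a dark round base (82 mm across, 14 mm high), 67 mm high with its button, 0.12 to 0.23 kg, loose, upright in front of the tip box; point on its axis, 33 mm above its foot; z = its own axis. Clear of the box's front means this point is at least 118 mm to either side (y) of the middle in the box's frame.
- shaker_a: Glass shaker with steel cap and pale contents, 73 mm in diameter, 119 mm high, standing about 270 mm to one side (left or right) of the tip box, loose; origin at the centre of its underside. Leave it alone.
- shaker_b: Glass shaker with steel cap and reddish contents, same size, about 270 mm to the other side of the tip box, loose; origin at the centre of its underside. Leave it alone.
- dip_white: Small lidded dip cup, 69 mm in diameter, 34 mm high, loose, to the right of the tip box; origin at the centre of its underside. Leave it alone.
- tape: Roll of tape lying flat, 98 mm across, 25 mm high, loose, to the left of the tip box; origin at the centre of its underside. Leave it alone.
There are look-alikes about, which are no part of the job. What is shaped like the part that bears bell_center but green is not meant.

How it is judged:
By the outcome, as a careful person would: the job done as asked, in the order asked, and still so for the second after the job is handed in, with the robot touching nothing.
It also fails if it takes over 58 s, if anything falls off the work surface, if the arm or the gripper's body presses on something with over 40 N, if the wrist force passes 120 N, or if a joint passes its speed limit or range.

## Working session

There is one attempt and no reset: what is moved stays moved. The work goes in short steps, Python scripts to look and compute and a shell command to move; the robot and the scene stay as the last step left them, time stands still between calls to the robot, and variables do not carry over. Pictures are saved under pics/ and viewed, and the job is handed in when it is done.

```bash
mkdir -p pics; python3 - <<'E'
from cell import bot
import cv2,numpy as np
s=bot.state();print(s)
for n in("scene","top","wrist"):
    c=bot.calibration(n);print(n,c)
    cv2.imwrite(f"pics/{n}0.png",bot.grab_frame(n)[:,:,::-1])
E
```

```text
{'time_s': 0.0, 'joint_pos': array([ 5.34967621e+01,  2.18418744e+01,  7.43846869e+01, -2.62259843e-04,
        8.38588935e+01, -1.23351516e+01]), 'joint_velocities': array([-0.08502795, -0.01158013,  0.03030943, -0.07003988,  0.07661062,
        0.01149987]), 'joint_efforts': array([ 2.12426812e-04, -4.48466849e+01, -2.31274045e+01, -2.10073672e-04,
        4.85901983e-03, -1.90308629e-05]), 'ee_pos': array([225.06078936, 501.6375833 , 303.30380975]), 'tool_rot': array([[-8.83568058e-04,  4.09413826e-01,  9.12348365e-01],
       [-1.20158307e-03,  9.12347627e-01, -4.09414659e-01],
       [-9.99998888e-01, -1.45800807e-03, -3.14176499e-04]]), 'contact_force': array([-0.06563902, -0.1565739 ,  0.50765907]), 'wrist_torque': array([-0.00312713,  0.0572666 ,  0.00400286]), 'finger_gap': 85.49974264106329}
scene {'fx': 393.98231257397435, 'fy': 393.98231257397435, 'cx': 256.0929919816724, 'cy': 191.08093340167042, 'k1': -0.07368684362498008, 'camera_from_world': array([[ 8.39624786e-01, -5.42817918e-01, -1.94660501e-02,
        -4.41663432e+02],
       [-3.73256589e-01, -5.50571961e-01, -
[... 514 characters left out ...]

         5.35858658e+02],
       [ 1.60041104e-01, -5.47630762e-03, -9.87095160e-01,
         1.06300729e+03],
       [ 0.00000000e+00,  0.00000000e+00,  0.00000000e+00,
         1.00000000e+00]])}
wrist {'fx': 300.90427871657454, 'fy': 300.90427871657454, 'cx': 251.58517574425875, 'cy': 190.56312304469753, 'k1': -0.04184878716501852, 'camera_from_world': array([[ 4.10291275e-01,  9.11949605e-01, -2.99808309e-03,
        -5.47947838e+02],
       [ 8.77562251e-01, -3.93921618e-01,  2.73331765e-01,
        -3.54697748e+01],
       [ 2.48083785e-01, -1.14776643e-01, -9.61915151e-01,
         3.80310368e+02],
       [ 0.00000000e+00,  0.00000000e+00,  0.00000000e+00,
         1.00000000e+00]])}
```

View pics/top0.png

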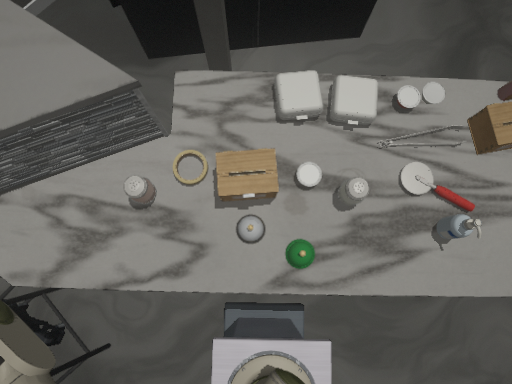

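View pics/scene0.png

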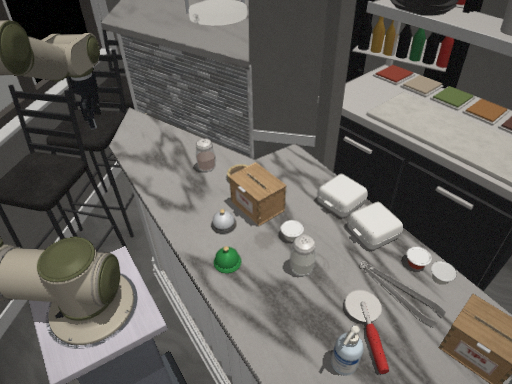

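```bash
cat > h.py <<'E'
import numpy as np,cv2
from cell import bot
def K(c): return np.array([[c['fx'],0,c['cx']],[0,c['fy'],c['cy']],[0,0,1]]),np.array([c['k1'],0,0,0,0.])
def px2w(n,uv,z,c=None):
    c=c or bot.calibration(n);k,d=K(c)
    p=cv2.undistortPoints(np.array(uv,float).reshape(-1,1,2),k,d).reshape(-1,2)
    T=c['camera_from_world'];R=T[:3,:3];o=-R.T@T[:3,3]
    r=np.c_[p,np.ones(len(p))]@R
    z=np.broadcast_to(z,len(p))
    return o+r*((z-o[2])/r[:,2])[:,None]
def w2px(n,P,c=None):
    c=c or bot.calibration(n);k,d=K(c);T=c['camera_from_world']
    return cv2.projectPoints(np.array(P,float).reshape(-1,1,3),cv2.Rodrigues(T[:3,:3])[0],T[:3,3],k,d)[0].reshape(-1,2)
def crop(n,fn,u0,v0,w,h,s,im=None):
    im=bot.grab_frame(n) if im is None else im
    cv2.imwrite(fn,cv2.resize(im[v0:v0+h,u0:u0+w,::-1],None,fx=s,fy=s,interpolation=cv2.INTER_CUBIC))
E
python3 - <<'E'
from h import *
a=cv2.imread('pics/top0.png')[:,:,::-1];crop('top','pics/top0c.png',160,130,200,150,4,a)
a=cv2.imread('pics/scene0.png')[:,:,::-1];crop('scene','pics/scene0c.png',180,130,160,150,4,a)
E
```

```text
(no output)
```

View pics/top0c.png

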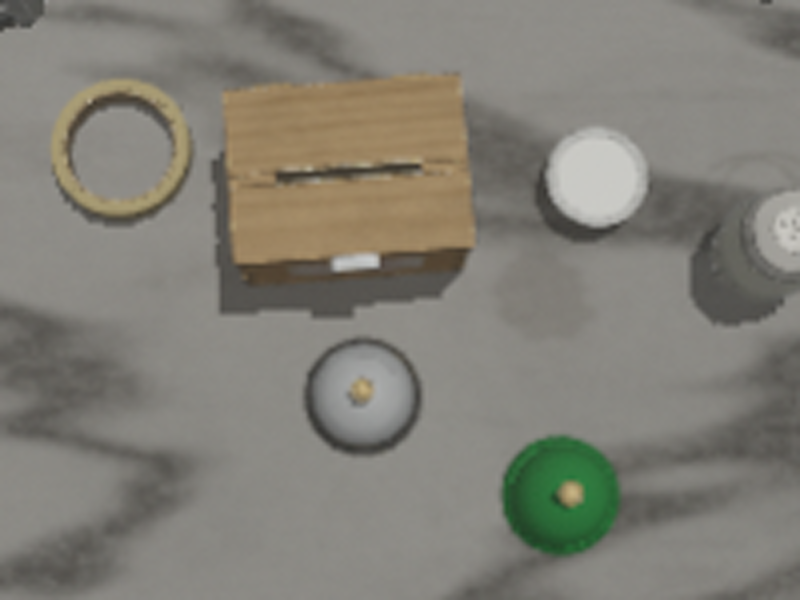

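View pics/scene0c.png

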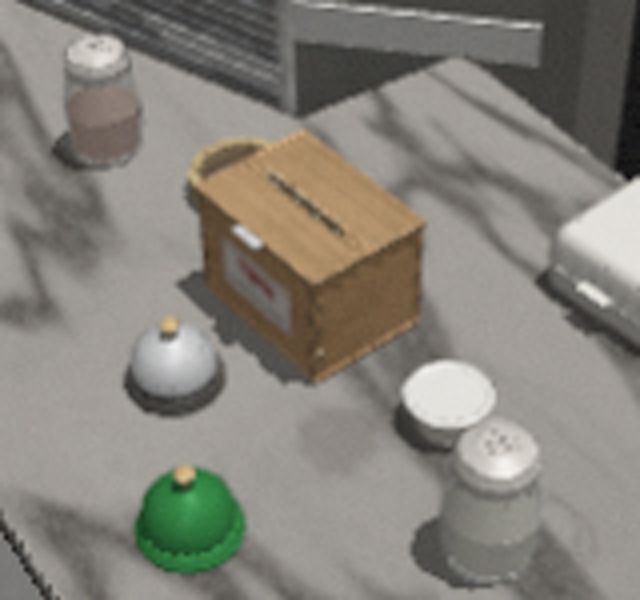

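```bash
python3 - <<'E'
from h import *
f=lambda l:[(160+(u+.5)/4-.5,130+(v+.5)/4-.5) for u,v in l]
P=px2w('top',f([(236,264),(473,247),(460,74),(223,92)]),113);print(P.round(1))
ctr=P.mean(0);ax=(P[2]+P[3]-P[0]-P[1]);print('yaw',np.degrees(np.arctan2(ax[1],ax[0])),ctr)
print('sizes',np.linalg.norm(P[0]-P[1]),np.linalg.norm(P[0]-P[3]))
y=(P[0]+P[3]-P[1]-P[2]);print('yaw y',np.degrees(np.arctan2(-y[0],y[1])))
B=px2w('top',f([(362,396)]),7);print('bell base',B, px2w('top',f([(361,390)]),67))
print('green',px2w('top',f([(561,495)]),7))
print('tape',px2w('top',f([(122,148)]),12),'dip',px2w('top',f([(598,178)]),34),'shk',px2w('top',[(357.5,188),(136,185)],119))
g=lambda l:[(180+(u+.5)/4-.5,130+(v+.5)/4-.5) for u,v in l]
Q=px2w('scene',g([(203,194),(315,283),(424,226),(302,130)]),113);print('scene',Q.round(1),Q.mean(0))
print('scene bell',px2w('scene',g([(169,326)]),67))
E
```

```text
[[517.4 145.8 113. ]
 [531.9  -3.7 113. ]
 [644.8   6.3 113. ]
 [629.1 158.4 113. ]]
yaw 5.7446023001127235 [580.80889661  76.69930848 113.        ]
sizes 150.2358859711896 112.38980488498669
yaw y 5.740079522022755
bell base [[444.10077325  64.92077209   7.        ]] [[443.40705186  65.24624093  67.        ]]
green [[379.52052761 -72.78991986   7.        ]]
tape [[613.66747188 237.86135279  12.        ]] dip [[595.66646547 -93.81310807  34.        ]] shk [[ 544.5698594  -205.43071823  119.        ]
 [ 538.53096908  355.65962051  119.        ]]
scene [[516.8 132.7 113. ]
 [533.9  -4.3 113. ]
 [639.3   2.5 113. ]
 [627.2 158.5 113. ]] [579.32923902  72.33117595 113.        ]
scene bell [[440.87182307  59.62526783  67.        ]]
```

Candidates: the steel bell is at top (251,229), directly in front of the box and steel/dark as described. The green one at (300,254) is excluded by colour. The box is at (247,175), straight ahead; the one at (500,127) is the look-alike at the far right. The enlarged crops confirm both. To the right the green bell is in the way, so I'll push to the left (+y).

```bash
python3 -m creep '{"jaw":[0,0,0,0,0,0,0,0,0,0],"translation":[[0,-0.0314,0.0346],[0,-0.0314,0.0346],[0,-0.0314,0.0346],[0,-0.0314,0.0346],[0,-0.0314,0.0346],[0,-0.0314,0.0346],[0,-0.0314,0.0346],[0,-0.0314,0.0346],[0,-0.0314,0.0346],[0,-0.0314,0.0346]],"roll":[0,0,0,0,0,0,0,0,0,0]}'
python3 -m creep '{"jaw":[0,0,0,0,0,0,0,0,0,0],"translation":[[0,-0.0314,0.0346],[0,-0.0314,0.0346],[0,0,0],[0,0,0],[0,0,0],[0,0,0],[0,0,0],[0,0,0],[0,0,0],[0,0,0]],"roll":[0,0,0.15,0.15,0.15,0.15,0.15,0.15,0.15,0]}'
python3 - <<'E'
from h import *
crop('wrist','pics/w1.png',0,0,512,384,1);crop('top','pics/t1.png',160,130,200,150,4)
E
```

```text
time_s: 1.15
ee_pos: [412.6, 71.7, 304.0]
tool_rot: [[0.0, 0.41, 0.912], [0.0, 0.912, -0.41], [-1.0, 0.0, 0.0]]
contact_force: [1.3, 1.0, -0.5]
finger_gap: 43.0
time_s: 2.15
ee_pos: [449.6, -11.9, 303.8]
tool_rot: [[-0.0, 0.995, 0.098], [0.0, 0.098, -0.995], [-1.0, -0.0, -0.0]]
contact_force: [-0.0, -0.1, -0.2]
finger_gap: 42.7
```

View pics/w1.png

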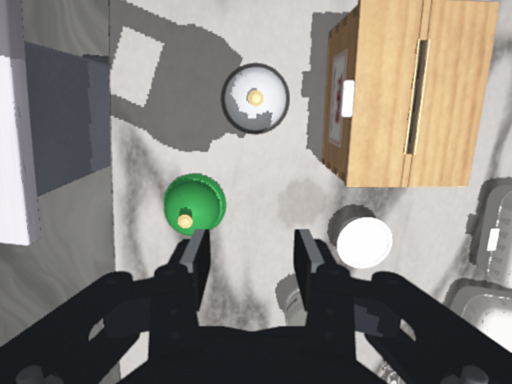

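View pics/t1.png

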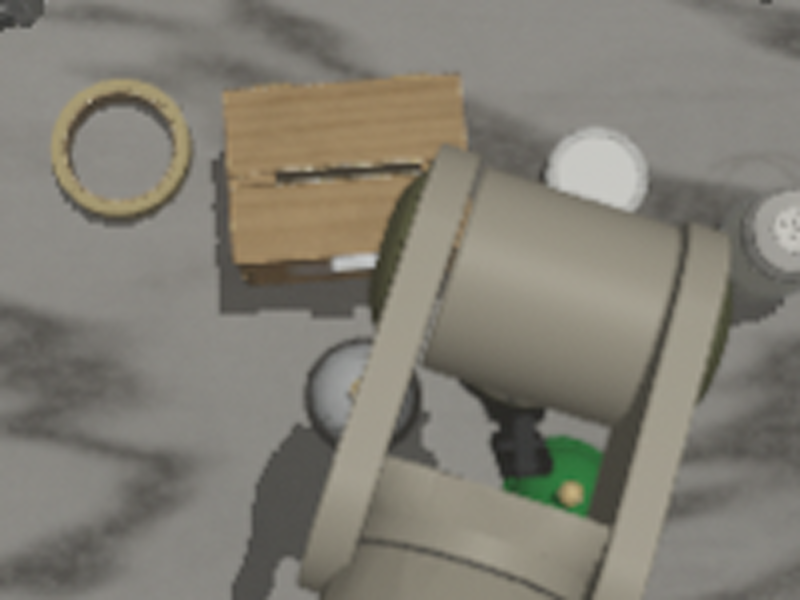

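```bash
python3 - <<'E'
from h import *
c=bot.calibration('wrist');s=bot.state();R=s['tool_rot'];p=s['ee_pos']
print('bell',px2w('wrist',[(256,98)],7,c),px2w('wrist',[(257,97)],67,c))
print('base edges', px2w('wrist',[(222,98),(290,98)],7,c))
print('lid corners (front right, rear right)',px2w('wrist',[(346,186),(469,187)],113,c),'lip',px2w('wrist',[(343,99),(344,82),(343,117)],110,c))
for L in(60,66,73,80,86):
  print(L,w2px('wrist',[p+R@[L,y,z] for y in(-21,21) for z in(-11,11)],c).round().tolist())
E
```

```text
bell [[446.36080384  64.53981788   7.        ]] [[446.52596607  64.19677253  67.        ]]
base edges [[406.72700485  60.52144709   7.        ]
 [485.99882688  68.67237741   7.        ]]
lid corners (front right, rear right) [[533.99186699  -5.11603155 113.        ]
 [648.48383282   5.73621697 113.        ]] lip [[518.48433913  69.16057192 110.        ]
 [516.90452614  82.77829446 110.        ]
 [521.13535554  54.46050719 110.        ]]
60 [[208.0, 232.0], [210.0, 273.0], [298.0, 232.0], [296.0, 273.0]]
66 [[210.0, 227.0], [212.0, 267.0], [296.0, 227.0], [294.0, 267.0]]
73 [[212.0, 222.0], [213.0, 260.0], [294.0, 222.0], [292.0, 260.0]]
80 [[213.0, 217.0], [215.0, 254.0], [292.0, 217.0], [291.0, 254.0]]
86 [[215.0, 213.0], [216.0, 249.0], [291.0, 213.0], [289.0, 249.0]]
```

The wrist view agrees with the top view: bell at about (445,64) and lip centre at about (519,69). At half-open the fingertips reach about 65 mm ahead of the TCP. Next I descend beside the bell.

```bash
python3 -m creep '{"jaw":[0,0,0,0,0,0,0,0,0,0],"translation":[[0.03,0,0],[0.03,0,0],[0.03,0,0],[0.03,0,0],[0.03,0,0],[0.03,0,0],[0.03,0,0],[0.01,0,0],[0.007,0,0],[0.003,0,0]],"roll":[0,0,0,0,0,0,0,0,0,0]}'
python3 - <<'E'
from h import *
crop('wrist','pics/w2.png',0,0,512,384,1);crop('scene','pics/s2.png',180,130,160,150,4)
E
```

```text
time_s: 3.25
ee_pos: [450.1, -12.1, 74.1]
tool_rot: [[0.001, 0.995, 0.1], [-0.0, 0.1, -0.995], [-1.0, 0.001, 0.0]]
contact_force: [-0.1, 0.1, 0.2]
finger_gap: 43.0
```

View pics/w2.png

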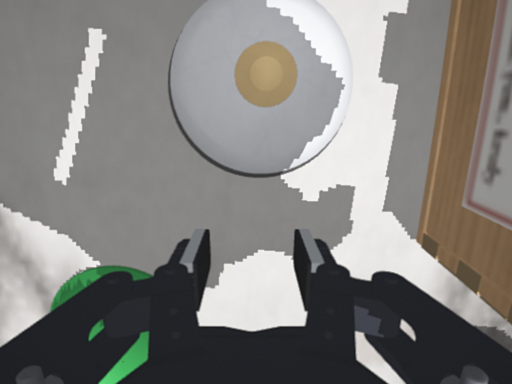

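View pics/s2.png

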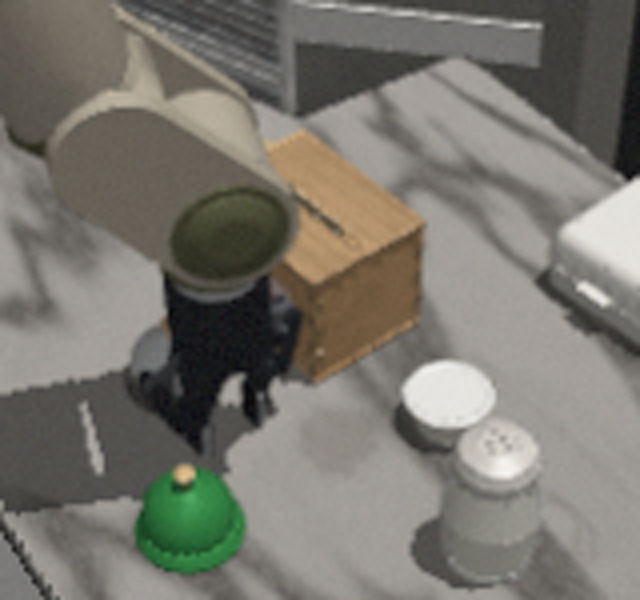

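```bash
python3 -m creep '{"jaw":[0,0,0,0,0,0,0,0,0,0],"translation":[[0,0,-0.01],[0,0,-0.01],[0,0,-0.004],[0,0,-0.004],[0,0,-0.006],[0,0,-0.008],[0,0,-0.008],[0,0,-0.008],[0,0,-0.008],[0,0,-0.008]],"roll":[0,0,0,0,0,0,0,0,0,0]}'
python3 - <<'E'
from h import *
crop('wrist','pics/w3.png',0,0,512,384,1)
E
```

```text
time_s: 4.35
ee_pos: [442.3, 62.4, 73.9]
tool_rot: [[-0.0, 0.995, 0.099], [-0.0, 0.099, -0.995], [-1.0, -0.0, 0.0]]
contact_force: [-0.1, -1.4, -0.4]
finger_gap: 42.6
```

View pics/w3.png

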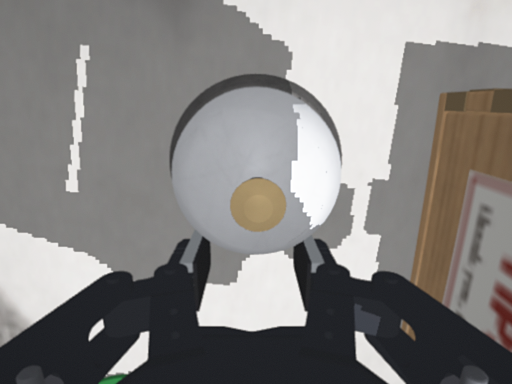

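The bell is cradled at (258,200), upright, with about 1.4 N on the tool. I'll keep pushing.

```bash
python3 -m creep '{"jaw":[0,0,0,0,0,0,0,0,0,0],"translation":[[0,0,-0.01],[0,0,-0.01],[0,0,-0.01],[0,0,-0.01],[0,0,-0.01],[0,0,-0.01],[0,0,-0.01],[0,0,-0.01],[0,0,-0.007],[0,0,-0.004]],"roll":[0,0,0,0,0,0,0,0,0,0]}'
python3 -m creep '{"jaw":[0,0,0,0,0,0,0,0,0,0],"translation":[[0,0,0],[0,0,0.005],[0,0,0.01],[0,0,0.02],[0,0,0.02],[-0.03,0,0],[-0.04,0,0],[-0.04,0,0],[-0.04,0,0],[-0.04,0,0]],"roll":[0,0,0,0,0,0,0,0,0,0]}'
python3 - <<'E'
from h import *
crop('wrist','pics/w4.png',0,0,512,384,1);crop('top','pics/t4.png',160,130,200,150,4)
E
```

```text
time_s: 5.4
ee_pos: [433.3, 152.9, 73.9]
tool_rot: [[-0.0, 0.995, 0.099], [-0.0, 0.099, -0.995], [-1.0, -0.0, 0.0]]
contact_force: [0.4, -1.5, 0.1]
finger_gap: 42.6
time_s: 6.4
ee_pos: [438.5, 96.5, 265.6]
tool_rot: [[-0.0, 0.995, 0.098], [0.0, 0.098, -0.995], [-1.0, -0.0, -0.0]]
contact_force: [0.2, -0.1, 0.0]
finger_gap: 42.9
```

View pics/w4.png

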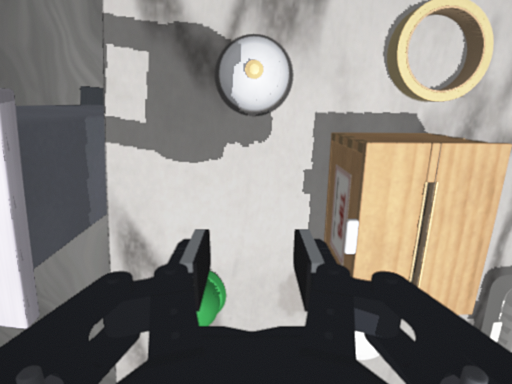

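View pics/t4.png

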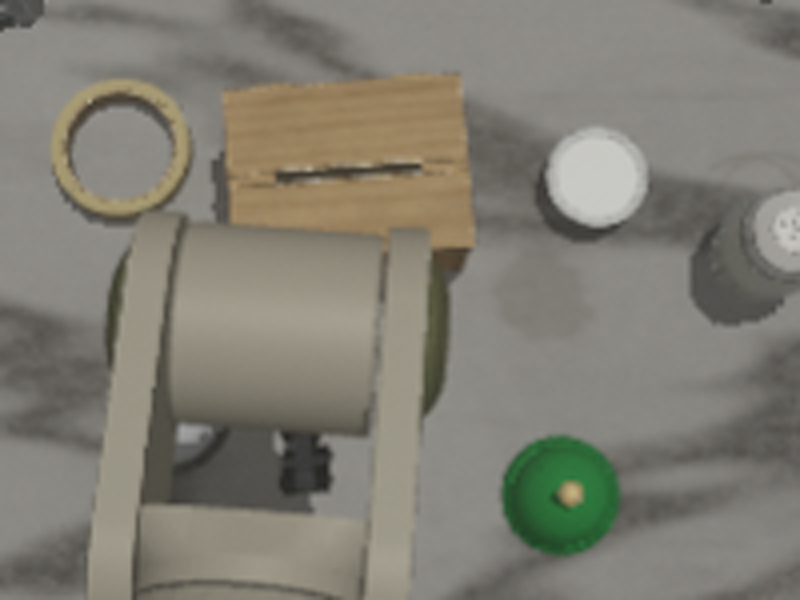

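```bash
python3 - <<'E'
from h import *
c=bot.calibration('wrist')
b=px2w('wrist',[(254.5,75)],7,c)[0];b2=px2w('wrist',[(255,69)],67,c)[0];print(b,b2)
C=px2w('wrist',[(366,144),(509,143)],113,c);L=px2w('wrist',[(348,238),(349,220),(347,254)],110,c);print(C,L)
y=np.radians(5.7);o=np.array([581.5,76]);
for q in(b,b2,*C,*L):
  d=q[:2]-o;print(d@[np.cos(y),np.sin(y)],d@[-np.sin(y),np.cos(y)])
E
```

```text
[435.47908743 194.91348493   7.        ] [434.81625154 194.28779134  67.        ]
[[523.10316871 145.00522834 113.        ]
 [636.37815989 157.6648041  113.        ]] [[524.96942074  66.12268277 110.        ]
 [522.74954818  82.10897198 110.        ]
 [526.94221321  51.38081959 110.        ]]
-133.48846481960513 132.82828601622137
-134.2101670977315 132.27151882413224
-51.254510229591425 74.46399548371204
62.71774657307454 75.81053308474478
-57.23208044107599 -4.213876543343375
-57.85322275055664 11.913846770174745
-56.73320046501347 -19.078786866575467
```

Bell centre now sits at y = +132 mm in the box frame (118 needed), upright. Next, shut the jaws and turn so that tool z faces the box.

```bash
python3 -m creep '{"jaw":[-1,-1,-1,-1,-1,-1,-1,-1,-1,-1],"translation":[[0,0,0],[0,0,0],[0,0,0],[0,0,0],[0,0,0],[0,0,0],[0,0,0],[0,0,0],[0,0,0],[0,0,0]],"roll":[-0.15,-0.15,-0.15,-0.15,-0.15,-0.15,-0.15,-0.15,-0.15,-0.15]}'
python3 -m creep '{"jaw":[-1,-1,-1,-1,-1,-1,-1,-1,-1,-1],"translation":[[0,0,0],[0,-0.012,0.015],[0,-0.011,0.015],[0,-0.011,0.015],[0.03,0,0],[0.03,0,0],[0.025,0,0],[0.01,0,0],[0,0,0],[0,0,0]],"roll":[-0.07,0,0,0,0,0,0,0,0,0]}'
python3 - <<'E'
from h import *
crop('wrist','pics/w5.png',0,0,512,384,1);crop('scene','pics/s5.png',180,110,160,150,4);crop('top','pics/t5.png',160,130,200,150,4)
print(bot.state()['joint_pos'])
E
```

```text
time_s: 7.5
ee_pos: [438.6, 96.7, 263.0]
tool_rot: [[-0.002, -0.033, 0.999], [0.0, 0.999, 0.033], [-1.0, 0.0, -0.002]]
contact_force: [-0.0, 0.4, 0.3]
finger_gap: 0.1
time_s: 8.5
ee_pos: [487.3, 67.7, 169.6]
tool_rot: [[0.001, -0.098, 0.995], [-0.0, 0.995, 0.098], [-1.0, -0.0, 0.001]]
contact_force: [-0.1, -0.1, 0.5]
finger_gap: 0.3
[-5.87526063e+00  2.46402364e+01  9.51019915e+01 -1.04768648e-03
  6.01380592e+01 -1.01502281e+02]
```

View pics/w5.png

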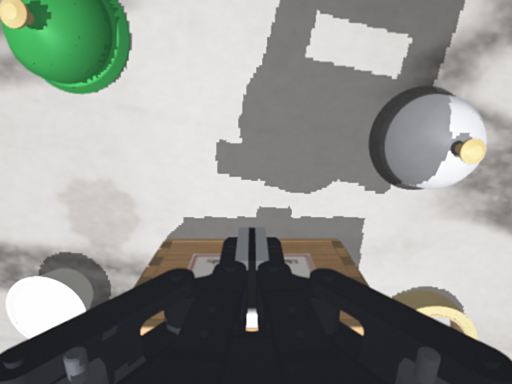

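View pics/s5.png

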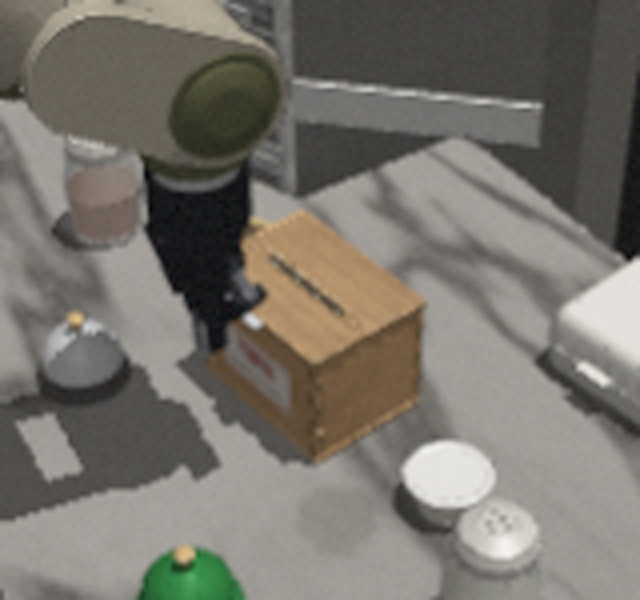

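View pics/t5.png

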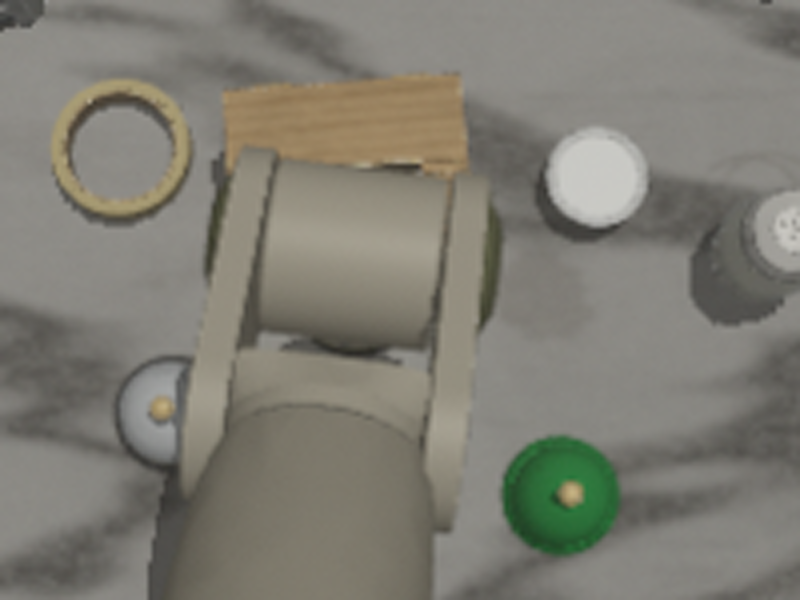

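```bash
python3 -m creep '{"jaw":[-1,-1,-1,-1,-1,-1,-1,-1,-1,-1],"translation":[[0,0,0.005],[0,0,0.005],[0,0,0.003],[0,0,0.001],[0,0,0.001],[0,0,0.001],[0,0,0],[0,0,0],[0,0,0],[0,0,0]],"roll":[0,0,0,0,0,0,0,0,0,0]}'
python3 - <<'E'
from h import *
crop('scene','pics/s6.png',180,110,120,110,6)
E
```

```text
time_s: 9.65
ee_pos: [502.8, 69.6, 168.9]
tool_rot: [[-0.0, -0.098, 0.995], [0.0, 0.995, 0.098], [-1.0, 0.0, -0.0]]
contact_force: [0.8, 0.2, -1.1]
finger_gap: -0.0
```

View pics/s6.png

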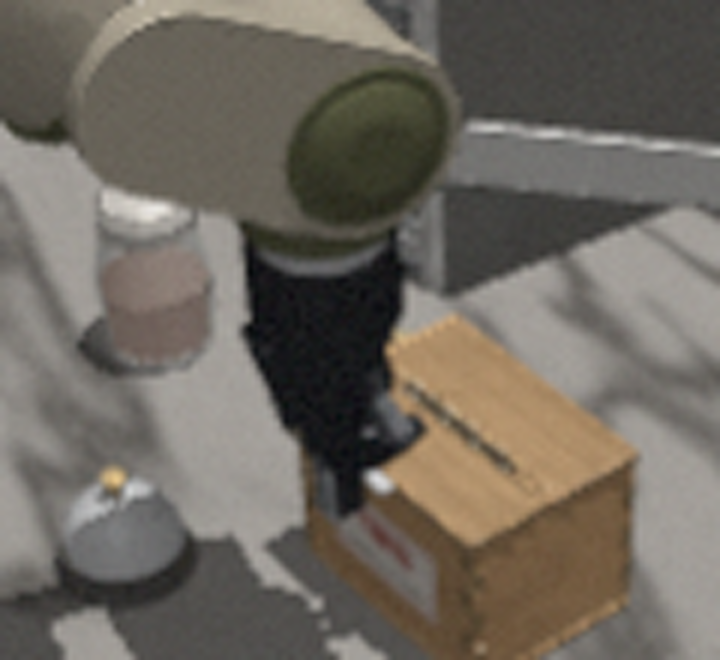

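```bash
python3 -m creep '{"jaw":[-1,-1,-1,-1,-1,-1,-1,-1,-1,-1],"translation":[[0,0,0.001],[0,0,0.001],[0,0,0.001],[0,0,0.001],[0,0,0.001],[0,0,0],[0,0,0],[0,0,0],[0,0,0],[0,0,0]],"roll":[0,0,0,0,0,0,0,0,0,0]}'
```

```text
time_s: 10.7
ee_pos: [506.8, 70.1, 168.8]
tool_rot: [[-0.003, -0.098, 0.995], [-0.0, 0.995, 0.098], [-1.0, 0.0, -0.003]]
contact_force: [-6.7, -1.4, 3.3]
finger_gap: 0.0
```

```bash
python3 -m creep '{"jaw":[-1,-1,-1,-1,-1,-1,-1,-1,-1,-1],"translation":[[0,0,0.0005],[-0.001,0,0],[-0.001,0,0],[-0.001,0,0],[-0.001,0,0],[-0.001,0,0],[-0.001,0,0],[-0.001,0,0],[-0.001,0,0],[0,0,0]],"roll":[0,0,0,0,0,0,0,0,0,0]}'
python3 - <<'E'
from h import *
crop('scene','pics/s7.png',180,110,120,110,6)
E
```

```text
time_s: 11.7
ee_pos: [507.2, 70.1, 176.5]
tool_rot: [[-0.004, -0.098, 0.995], [-0.0, 0.995, 0.098], [-1.0, 0.0, -0.004]]
contact_force: [-5.4, -1.5, 0.0]
finger_gap: 0.2
```

View pics/s7.png

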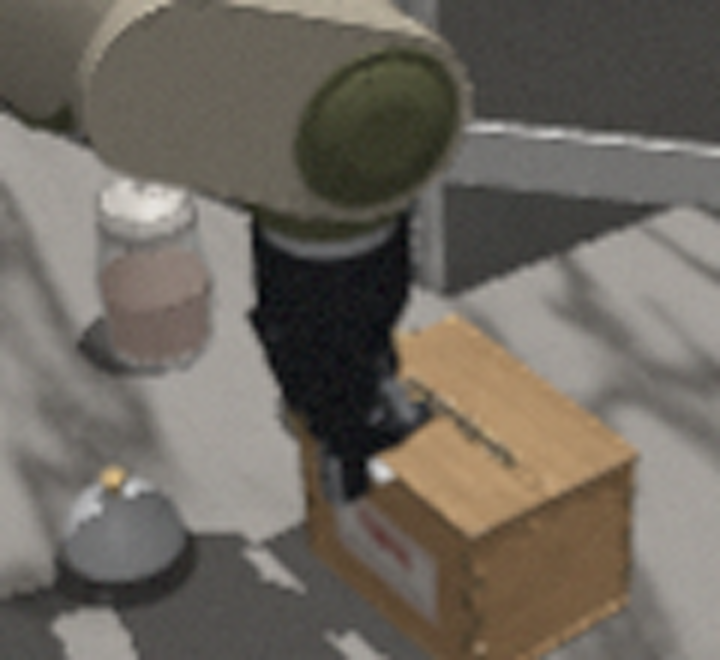

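The lid's front corner has risen about 2 px, so it is lifting with the fingertips. I'll follow the arc.

```bash
python3 -m creep '{"jaw":[-1,-1,-1,-1,-1,-1,-1,-1,-1,-1],"translation":[[-0.004,0,0.0004],[-0.004,0,0.0006],[-0.004,0,0.0007],[-0.004,0,0.0008],[-0.004,0,0.001],[-0.004,0,0.0011],[-0.004,0,0.0012],[-0.004,0,0.0014],[-0.004,0,0.0015],[-0.004,0,0.0018]],"roll":[0,0,0,0,0,0,0,0,0,0]}'
python3 - <<'E'
from h import *
crop('scene','pics/s8.png',180,80,120,110,6)
E
```

```text
time_s: 12.75
ee_pos: [517.6, 71.1, 217.0]
tool_rot: [[-0.004, -0.098, 0.995], [-0.0, 0.995, 0.098], [-1.0, 0.0, -0.004]]
contact_force: [-8.1, -2.4, 2.9]
finger_gap: -0.1
```

View pics/s8.png

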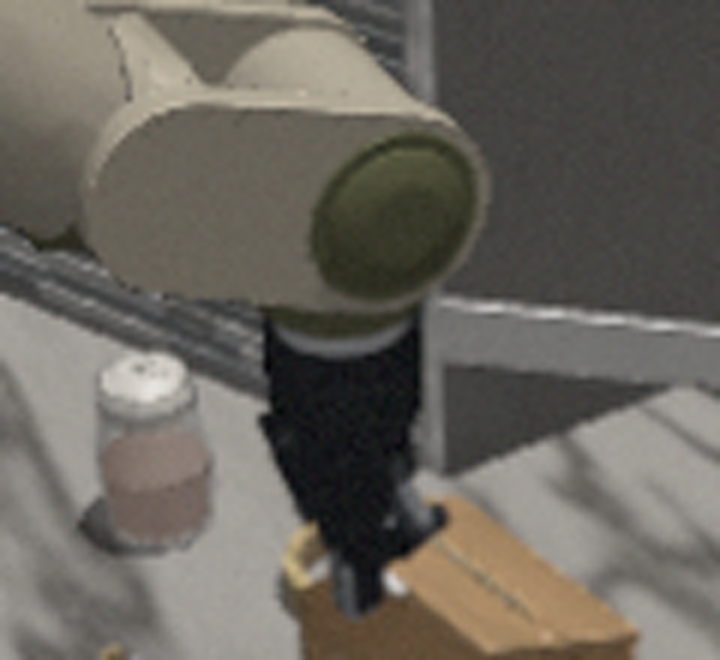

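```bash
python3 -m creep '{"jaw":[-1,-1,-1,-1,-1,-1,-1,-1,-1,-1],"translation":[[-0.0065,0,0.0032],[-0.0064,0,0.0037],[-0.0061,0,0.004],[-0.0059,0,0.0044],[-0.0056,0,0.0047],[-0.0053,0,0.0051],[-0.005,0,0.0054],[-0.0046,0,0.0056],[-0.0043,0,0.006],[-0.0039,0,0.0062]],"roll":[0,0,0,0,0,0,0,0,0,0]}'
python3 - <<'E'
from h import *
crop('scene','pics/s9.png',180,80,120,110,6)
E
```

```text
time_s: 13.8
ee_pos: [567.5, 76.0, 270.9]
tool_rot: [[0.0, -0.098, 0.995], [0.0, 0.995, 0.098], [-1.0, 0.0, 0.0]]
contact_force: [-0.8, 0.5, 0.3]
finger_gap: -0.1
```

View pics/s9.png

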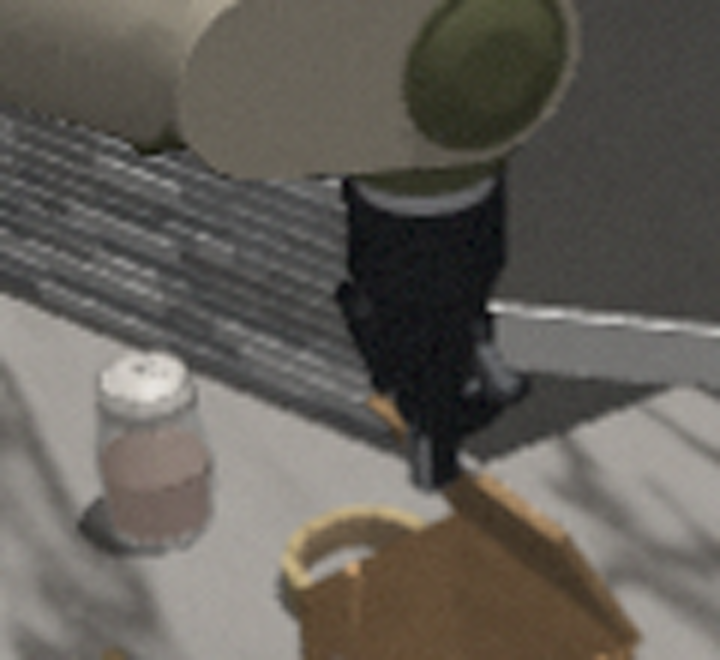

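```bash
python3 -m creep '{"jaw":[-1,-1,-1,-1,-1,-1,-1,-1,-1,-1],"translation":[[-0.003,0,0.0065],[-0.003,0,0.0065],[-0.0025,0,0.0065],[-0.002,0,0.0065],[-0.002,0,0.006],[-0.0015,0,0.006],[-0.001,0,0.005],[-0.0005,0,0.005],[0,0,0.005],[0,0,0.005]],"roll":[0,0,0,0,0,0,0,0,0,0]}'
python3 - <<'E'
from h import *
crop('scene','pics/s10.png',180,60,120,110,6)
print(bot.state()['joint_pos'])
E
```

```text
time_s: 14.85
ee_pos: [625.1, 81.7, 286.4]
tool_rot: [[0.001, -0.098, 0.995], [-0.0, 0.995, 0.098], [-1.0, -0.0, 0.001]]
contact_force: [-0.3, -0.3, 2.7]
finger_gap: 0.0
[-3.29980785e+00  3.07382313e+01  6.21741337e+01  4.57085451e-03
  8.70355675e+01 -9.89235706e+01]
```

View pics/s10.png

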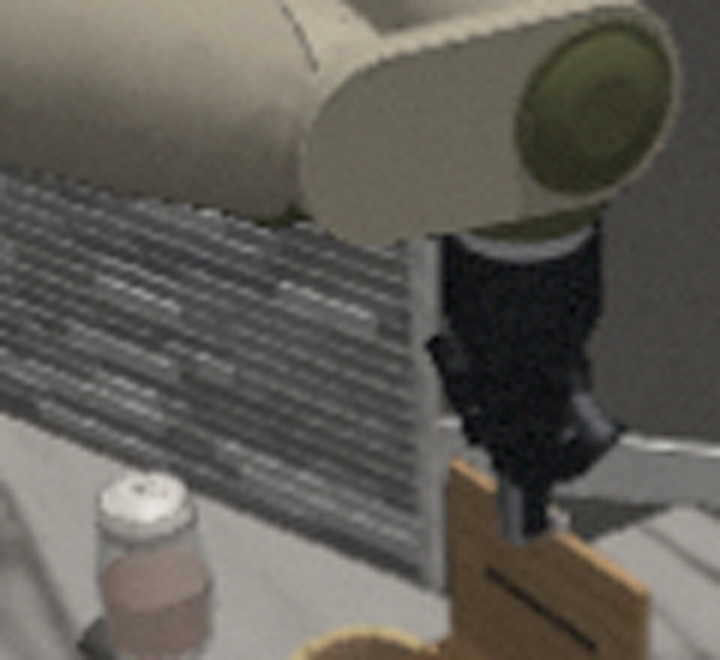

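```bash
python3 -m creep '{"jaw":[-1,-1,-1,-1,-1,-1,-1,-1,-1,-1],"translation":[[0,0,0.002],[0,0,0.002],[0,0,0.002],[0,0,0.002],[0,0,0.002],[0,0,0.0015],[0,0,0.0015],[0,0,0],[0,0,0],[0,0,0]],"roll":[0,0,0,0,0,0,0,0,0,0]}'
python3 - <<'E'
from h import *
crop('scene','pics/s11.png',180,60,120,110,6)
E
```

```text
time_s: 15.9
ee_pos: [637.5, 82.9, 286.0]
tool_rot: [[-0.0, -0.098, 0.995], [-0.0, 0.995, 0.098], [-1.0, -0.0, -0.0]]
contact_force: [0.1, -0.3, -0.2]
finger_gap: 0.0
```

View pics/s11.png

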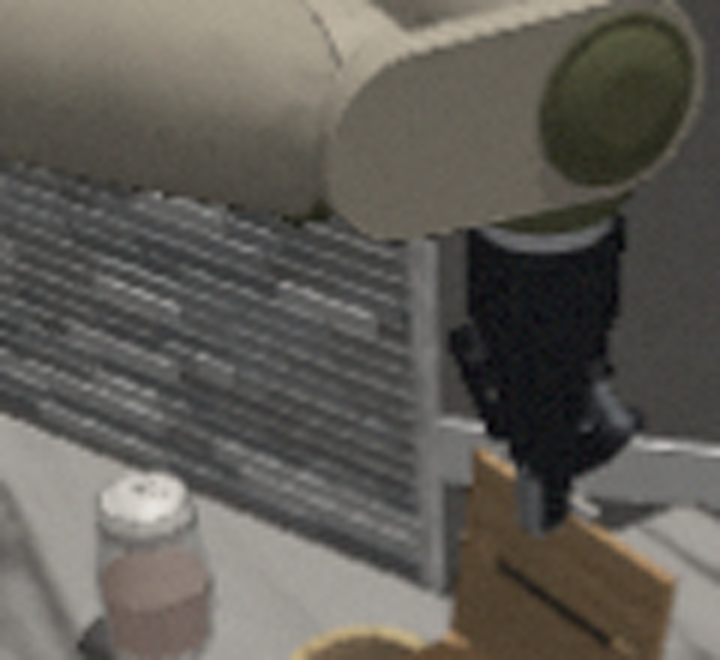

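```bash
python3 -m creep '{"jaw":[-1,-1,-1,-1,-1,-1,-1,-1,-1,-1],"translation":[[0,0,-0.001],[0,0,-0.001],[0,0,-0.001],[0,0,-0.002],[0,0,-0.002],[0,0,-0.003],[0,0,0],[0,0,0],[0,0,0],[0,0,0]],"roll":[0,0,0,0,0,0,0,0,0,0]}'
python3 - <<'E'
from h import *
crop('scene','pics/s12.png',180,60,120,110,6)
E
```

```text
time_s: 16.95
ee_pos: [627.6, 81.9, 286.0]
tool_rot: [[-0.0, -0.098, 0.995], [-0.0, 0.995, 0.098], [-1.0, -0.0, -0.0]]
contact_force: [0.3, -0.0, -0.8]
finger_gap: -0.0
```

View pics/s12.png

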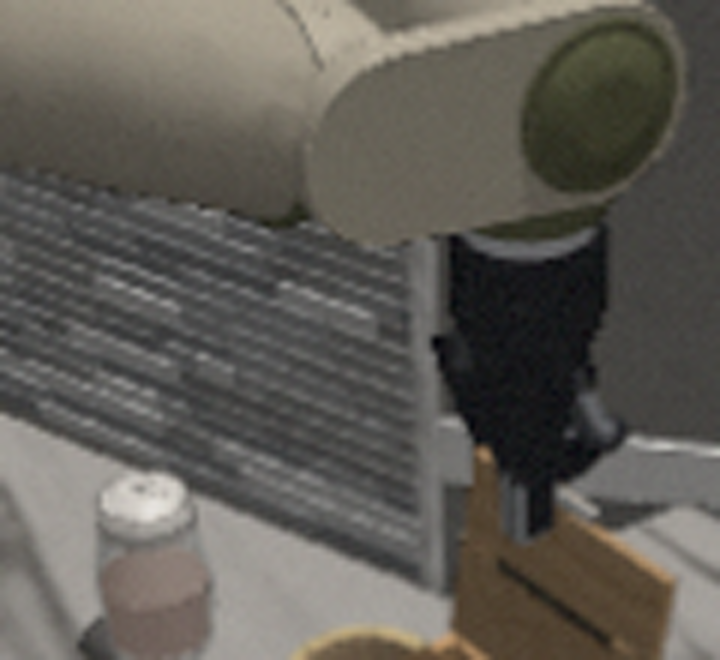

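The lid's corner stayed at (483,448) while the finger withdrew, so it rests on its stop. I'll retreat up and away.

```bash
python3 -m creep '{"jaw":[-1,-1,-1,-1,-1,-1,-1,-1,-1,-1],"translation":[[0,0,-0.01],[0,0,-0.02],[0,0,-0.03],[0,0,-0.04],[0,0,-0.04],[-0.01,0,-0.04],[-0.02,0.03,-0.03],[-0.01,0.04,0],[0,0.04,0],[0,0.03,0]],"roll":[0,0,0,0,0,0,0,0,0,0]}'
python3 -m creep '{"jaw":[-1,-1,-1,-1,-1,-1,-1,-1,-1,-1],"translation":[[0,0.03,0],[0,0.04,0],[0,0.04,0],[0,0.04,0],[0,0.04,0],[0,0.03,0],[0,0.01,0],[0,0,0],[0,0,0],[0,0,0]],"roll":[0,0,0,0,0,0,0,0,0,0]}'
python3 - <<'E'
from h import *
crop('scene','pics/s13.png',150,90,200,150,4);crop('top','pics/t13.png',110,130,260,190,3)
E
```

```text
time_s: 18.0
ee_pos: [404.2, 202.4, 326.7]
tool_rot: [[0.002, -0.099, 0.995], [0.001, 0.995, 0.099], [-1.0, 0.0, 0.002]]
contact_force: [0.6, 0.2, -0.2]
finger_gap: 0.5
time_s: 19.0
ee_pos: [382.6, 428.4, 326.3]
tool_rot: [[0.0, -0.097, 0.995], [-0.0, 0.995, 0.097], [-1.0, -0.0, 0.0]]
contact_force: [-0.3, -0.2, -0.1]
finger_gap: -0.2
```

View pics/s13.png

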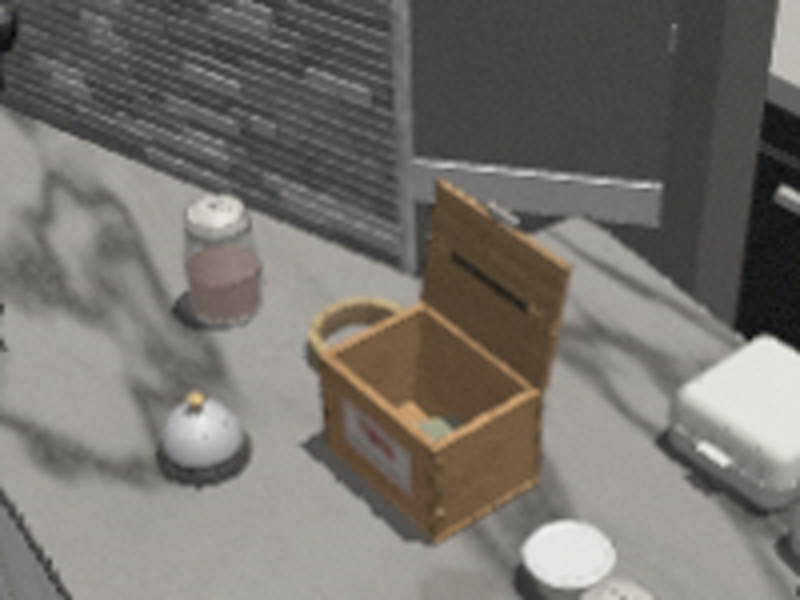

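View pics/t13.png

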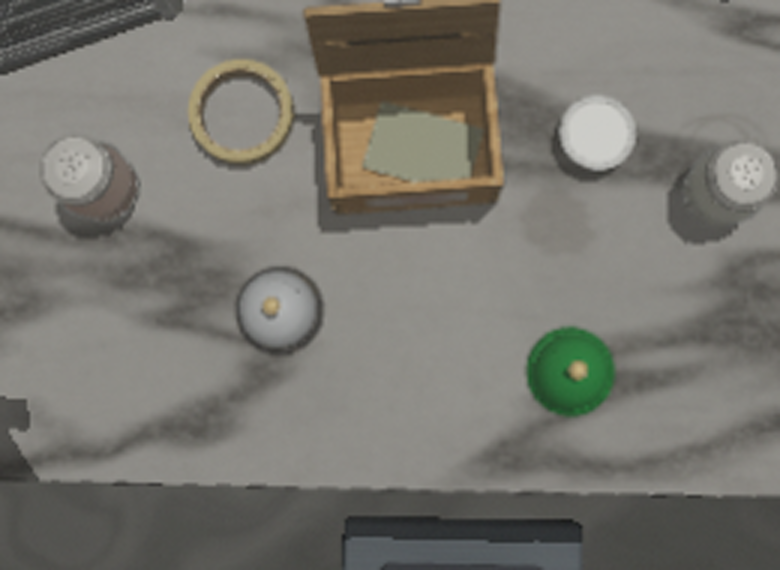

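```bash
python3 - <<'E'
from h import *
t=lambda u,v:(110+(u+.5)/3-.5,130+(v+.5)/3-.5)
q=px2w('top',[t(280,310)],7)[0];print(q)
y=np.radians(5.7);d=q[:2]-[581.5,76];print('box y',d@[-np.sin(y),np.cos(y)])
print('tape',px2w('top',[t(242,112)],12),'dip',px2w('top',[t(598,133)],34),'green',px2w('top',[t(571,371)],7))
for a in(1.57,1.65,1.75):
  P=[]
  for yy in(-77,77):
    bx,bz=56-112*np.cos(a),106+112*np.sin(a)
    P.append([581.5+bx*np.cos(y)-yy*np.sin(y),76+bx*np.sin(y)+yy*np.cos(y),bz])
  print(a,((w2px('scene',P)-[150,90])*4).round(),((w2px('top',P)-[110,130])*3).round())
bot.finish_job()
E
```

```text
[428.90391155 194.17009503   7.        ]
box y 132.74161657915806
tape [[612.60243506 237.2208372   12.        ]] dip [[596.00913822 -93.4674645   34.        ]] green [[379.64085879 -73.13173305   7.        ]]
1.57 [[551. 272.]
 [420. 182.]] [[503.  18.]
 [304.  32.]]
1.65 [[560. 268.]
 [429. 179.]] [[502.   7.]
 [304.  21.]]
1.75 [[571. 263.]
 [440. 175.]] [[501.  -6.]
 [303.   8.]]
the job is handed in; nothing more can be done
```

The job is done and handed in at about 19 s of the 58 s allowed. No verdict is reported.

- **Bell:** I pushed it to the left with the half-open fingers; the readings showed about 1.5 N. The last top picture puts its centre at y ≈ +133 mm in the box frame (118 needed), and it is upright.
- **Lid:** I raised it at the lip with the closed fingertips and swung it past upright; the highest force I read was about 9 N. It stayed open once the fingers withdrew. In both pictures its edge is where a lid at about 1.75 should be.
- **Other objects:** The tape, the dip cup and the green bell moved less than 2 mm by measurement. The shakers look untouched in the pictures, but I did not measure them again.

**Deviation:** the tool can only point straight down, so the fingertips could not go under the lip at first. I started the lid with light pressure and friction on the front of the lip, then pushed on the lip and the lid's underside to open it.

**Disagreement:** the pictures put the lip and box position up to about 6 mm apart. I settled it by feeling for contact.

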